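Butt a pin strip against the jig's stop and snap the toggle clamp over it

ROBOT

A 6-joint arm with a two-finger parallel gripper is mounted at the origin on a cart in front of the work surface, level with it; the furniture and walls round the work are solid. World frame = base frame: x ahead of the robot, y to its left, z up, the work surface at z = 0. Lengths are in mm, angles in rad, forces in N, time in s.
With the tool pointing down it reaches from about 275 to 850 mm from the base axis. Payload 19 kg.
Tool frame: the origin (TCP) lies midway between the tips of the shut fingers; the grasp point (between the pads) lies env.grip_point_offset behind it (env.grip_point_offset is the distance from the TCP to the grasp point, in mm); z points along the fingers, y is the line along which they close (so a half turn about z gives the same grasp; the last joint's range is limited). The gripper opens to 85 mm and grips with 20 to 120 N. Pads are 22 mm wide; open, the fingers measure 114 mm over their backs; the gripper's body (76 mm by 85 mm) begins 54 mm behind the grasp point. The pads swing forward as they close: fully open they stand 13 mm farther back than shut.
Start: joints at [1.106, 0.15, 1.437, -0, 1.554, -0.134], TCP at [186.763, 543.792, 231.267] pointing down, gripper open.
Joint ranges: [-2.8, 2.8], [-0.68, 2.1], [0.12, 2.68], [-1.39, 4.53], [0.16, 2.79], [-2.81, 2.81]. Speed limits (rad/s): [1.89, 1.89, 2.22, 3.01, 3.01, 3.01].

INTERFACE

Orientations are given as a unit quaternion [x, y, z, w].
In Python, from plant import env, imaging gives the robot as it stands.
- The arm moves only by the shell command python3 -m inch 'ROWS' [OPENING] [FORCE]. ROWS is JSON, a list of rows, each an object with "travel": the shift along the tool's x, y, z in m, a list of three; "delta_rot": the turn, a rotation vector about the tool's x, y, z in rad, a list of three. A call has 1 to 8 rows; each row is the pose to reach, as a shift and turn from the pose commanded when the call began, along the tool's axes at that moment; what a row does not reach only later rows make up. A row lasts 1/8 s, in which the tool goes at most 62.5 mm and 10.7 degrees, less where a joint would pass 70% of its speed; a pose out of reach is approached as far as the arm can. A call with a gripper value outside its range is refused whole. OPENING is the finger opening in m, from 0 to 0.0854, set as the call begins (- or left out, the last holds). The fingers move at their own pace and stop on an object; FORCE is the grip in N (left out, the last holds). Time passes only in rows, so rows that repeat a pose let the fingers close. It gives the time, the measured TCP pose, the force, the opening and the grip force at its end, in the units of the state.
- env.observe(): the state, without advancing time (a new reading comes with each control period).
- imaging.read_camera(name): name is "scene" or "top" or "wrist"; returns the picture (384x512x3 uint8, red, green, blue); there is no depth.
- imaging.camera_info(name): a dict with "fx", "fy", "cx", "cy" (pixels), "R" (3x3) and "t" (3): a world point X has camera coordinates R X + t; the wrist camera has in their place "hand_eye" (4x4, takes a point from camera to tool coordinates, whose origin is the TCP and whose axes are the flange's). Camera axes: x right, y down, z forward; pixel columns grow to the right and rows downward; lengths in mm; the calibration is good to about 2 mm. A picture is of the moment at which its call begins: read the wrist's pose just before it. camera_info takes no time and is no camera call.
- env.hand_in(): hands the job in; it is judged then, once.
The state is a dict: "time": time; "q": joint angles; "qvel": joint speeds; "joint_torque": joint torques, N m; "tool_pos": TCP position; "tool_rot": TCP orientation; "ft_force": force on the tool from outside, world axes, zero at the start; "ft_torque": the same for the moment, N m; "gripper_width": finger opening in mm; "finger_force": force on a finger pad.
Only numpy, scipy, OpenCV 4.12 (cv2) and the standard library are available. Lean on these libraries where they do the work, as an engineer would, in place of code of your own. Each camera call takes 0.05 s, during which the arm holds its last target. There are 200 camera calls.

TASK

Take the longer of the two pin strips out of the steel tray, lay it in the groove of the clamping jig and slide it gently along until it butts against the end stop. Then push the toggle clamp's raised handle down until it snaps over centre and stays, so that its foot holds the strip down with its end still against the stop. Bend nothing: feel your way onto the stop and stop pushing once the handle has snapped over; leave the shorter strip in the tray.

Things in the scene. Friction and masses are not known exactly. Their poses are not given: they have to be found in the camera images.
- long_strip: The longer dark pin strip: a straight bar 150 mm long, 9 mm wide, 7.5 mm high (pins to 10 mm), 12 to 21 g. Origin at the centre of its underside, y along its length, z up. The same end for end.
- short_strip: The shorter pin strip (122 mm long, otherwise alike), beside the long one in the same tray, 42 mm apart; stays there. Origin and axes as for the long strip.
- parts_tray: Shallow open steel parts tray, 112 x 196 mm, walls 14 mm high and 2.5 mm thick, floor 2.5 mm thick, fixed. Origin at the centre of its underside, y along its length. The two strips lie in it along y, 21 mm on either side of the middle (either may be on either side).
- strip_jig: Clamping jig, fixed to the bench: grey painted plate 142 x 192 x 10 mm. Origin on the bench under the groove; x points across the groove to the clamp (away from the robot), y along the groove, z up. The groove (x = 0) runs in two black guide blocks, y = -66 to -38 mm and 48 to 62 mm: 12 mm wide, 7 mm deep, flaring to 19 mm at its top 29 mm over the bench. Tweezers lie on the plate behind it.
- groove_mid (a point): Point in the open part of the groove, midway between the two guide blocks (5 mm along the jig's y from its origin), at the height where the strip's underside rests: 16 mm over the bench. Here there is only the plate, 6 mm lower, so fingers have room on both sides of the strip over 86 mm of its length. Axes as for the jig.
- end_stop: Steel stop block with a knurled locking screw on top, at the right-hand (-y) end of the groove, locked within 6 mm of y = -75 mm on the jig. Origin on the stop face, mid groove, at the height of the strip's underside; axes as for the jig. The butted strip lies on its +y side, its centre 75 mm from here. Press the strip on it with more than 1 N, never over 20 N.
- toggle_clamp: Bracket of the steel toggle clamp on the jig, with its arm, rubber-tipped spring foot, links and handle. Origin at the arm's pivot: x = 45.5, y = -58 mm on the jig, 36 mm over the bench; axes as for the jig. Open, the whole clamp is 36 mm wide along y, reaches from 5 to 115 mm behind the groove and 150 mm up. Never push it with over 25 N.
- clamp_handle (a joint): Turn of the clamp's handle against its arm (rad): 0 raised, as it starts, growing as it is pushed back and down. The foot meets the strip at 2.0; then the push at the grip rises to about 9 N near 2.2 and falls to nothing at dead centre (2.45), where the handle snaps by itself to its hard stop at 2.54 and stays. Let go before dead centre, it springs back.
- handle_push (a point): Where to push: on the upper side of the black handle grip (18 mm wide), 80 mm from its pivot, 20 mm short of its end. x along the handle, z out of its upper side. Raised, the grip leans back 64 degrees up from level. From groove and bench the point is 92 mm back, 121 mm up when raised; 113 back, 110 up a third of the way; 120 back, 86 up at joint 1.84; 121 back, 47 up closed.

How it is judged:
By the outcome, as a careful person would: the job done as asked, in the order asked, and still so for the second after the job is handed in, with the robot touching nothing.
It also fails if it takes over 69 s, if anything falls off the work surface, if the arm or the gripper's body presses on something with over 40 N, if the wrist force passes 120 N, or if a joint passes its speed limit or range.

## Working session

There is one attempt and no reset: what is moved stays moved. The work goes in short steps, Python scripts to look and compute and a shell command to move; the robot and the scene stay as the last step left them, time stands still between calls to the robot, and variables do not carry over. Pictures are saved under pics/ and viewed, at most 10 in all, crops included, and the job is handed in when it is done.

```bash
ls; mkdir -p pics
python3 - <<'E'
from plant import env, imaging
import cv2, numpy as np
for n in ("top","scene"):
    im=imaging.read_camera(n); cv2.imwrite(f"pics/{n}0.png",cv2.resize(im[:,:,::-1],(800,600),interpolation=cv2.INTER_CUBIC))
    cv2.imwrite(f"{n}_raw.png",im[:,:,::-1])
    c=imaging.camera_info(n); print(n,{k:np.round(v,3).tolist() for k,v in c.items()})
print({k:np.round(v,3).tolist() for k,v in imaging.camera_info("wrist").items()})
print(env.grip_point_offset, env.observe())
E
```

```text
pics
top {'fx': 360.096, 'fy': 360.096, 'cx': 251.884, 'cy': 189.77, 'R': [[-0.007, -1.0, 0.015], [-0.988, 0.005, -0.156], [0.156, -0.016, -0.988]], 't': [164.172, 522.303, 869.705]}
scene {'fx': 460.353, 'fy': 460.353, 'cx': 248.869, 'cy': 190.519, 'R': [[0.485, -0.874, 0.005], [-0.396, -0.225, -0.89], [0.78, 0.43, -0.455]], 't': [-95.561, 334.729, 432.004]}
{'fx': 302.35, 'fy': 302.35, 'cx': 259.728, 'cy': 185.328, 'hand_eye': [[-0.001, -0.962, -0.273, 69.479], [1.0, -0.0, -0.001, -0.233], [0.001, -0.273, 0.962, -142.546], [0.0, 0.0, 0.0, 1.0]]}
18.700000000000003 {'time': 0.1, 'q': array([ 1.10597731e+00,  1.50974261e-01,  1.43790621e+00,  4.21157090e-05,
        1.55382284e+00, -1.33987533e-01]), 'qvel': array([-1.32641805e-03, -1.78350510e-03, -1.22276724e-03,  1.53506283e-03,
        1.50092496e-03, -6.35751601e-05]), 'joint_torque': array([ 5.45306713e-03, -7.14374185e+01, -5.71795034e+01,  1.38447199e-04,
        7.27317907e-03, -4.51964593e-05]), 'tool_pos': array([186.68346673, 543.63511555, 230.7442899 ]), 'tool_rot': array([ 1.64662752e-01,  9.86349770e-01, -5.24411125e-04, -1.83911455e-04]), 'ft_force': array([-0.19902936, -0.39179812, -0.81219626]), 'ft_torque': array([ 0.02126241,  0.05184206, -0.02335643]), 'finger_force': 0.0, 'gripper_width': 85.10423008150904}
```

View pics/top0.png

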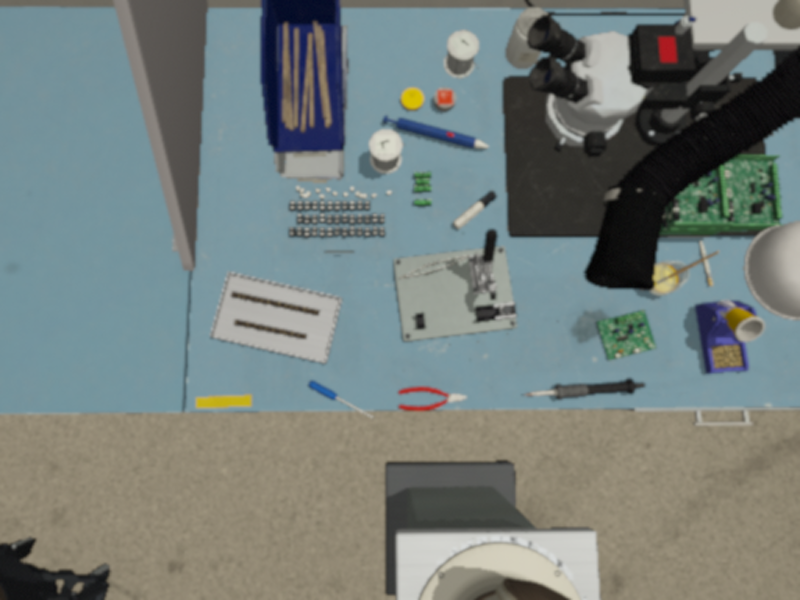

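View pics/scene0.png

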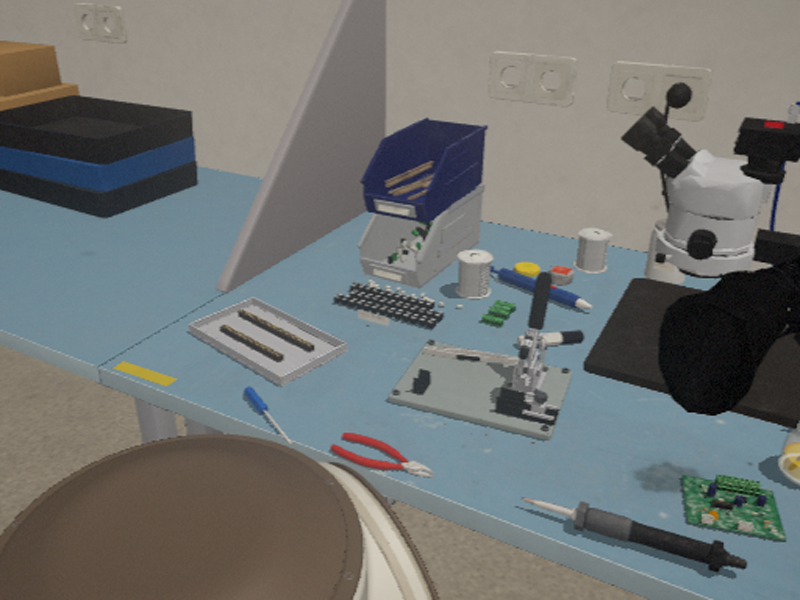

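The top view shows the long strip as the farther one, from (233,295) to (318,313). The jig plate has corners (395,262), (508,248), (515,326) and (404,340), with guide blocks at (420,321) and (488,313). The stop is at the right, at about (508,311).

```bash
cat > h.py <<'E'
import numpy as np, cv2
from scipy.spatial.transform import Rotation as Ro
from plant import env, imaging
def cast(name,px,z,pose=None):
    c=imaging.camera_info(name); px=np.atleast_2d(px).astype(float)
    d=np.c_[(px[:,0]-c['cx'])/c['fx'],(px[:,1]-c['cy'])/c['fy'],np.ones(len(px))]
    if name=='wrist':
        p,q=pose; R=Ro.from_quat(q).as_matrix(); H=np.array(c['hand_eye'])
        o=p+R@H[:3,3]; d=d@(R@H[:3,:3]).T
    else:
        R=np.array(c['R']); o=-R.T@np.array(c['t']); d=d@R
    return o+d*((z-o[2])/d[:,2])[:,None]
def proj(name,X,pose=None):
    c=imaging.camera_info(name); X=np.atleast_2d(X).astype(float)
    if name=='wrist':
        p,q=pose; R=Ro.from_quat(q).as_matrix(); H=np.array(c['hand_eye'])
        Y=((X-p)@R-H[:3,3])@H[:3,:3]
    else: Y=X@np.array(c['R']).T+np.array(c['t'])
    return np.c_[c['fx']*Y[:,0]/Y[:,2]+c['cx'],c['fy']*Y[:,1]/Y[:,2]+c['cy']]
def pose():
    s=env.observe(); return s['tool_pos'],s['tool_rot']
def strips(im,roi=None,th=90):
    g=cv2.cvtColor(im,cv2.COLOR_RGB2GRAY); m=(g<th).astype(np.uint8)
    if roi: k=np.zeros_like(m); k[roi[1]:roi[3],roi[0]:roi[2]]=1; m*=k
    cs,_=cv2.findContours(m,0,cv2.CHAIN_APPROX_NONE)
    return [c[:,0,:] for c in sorted(cs,key=len)[::-1] if len(c)>15]
E
python3 - <<'E'
from h import *
im=cv2.imread('top_raw.png')[:,:,::-1]
for c in strips(im,(142,180,212,225))[:2]:
    W=cast('top',c,10)[:,:2]; r=cv2.minAreaRect(W.astype(np.float32)); print(np.round(cv2.boxPoints(r)),r)
k=np.array([[395,262],[508,248],[515,326],[404,340]])/1.5625
print(cast('top',k,10).round(0))
b=np.array([[420,321],[488,313],[508,311]])/1.5625
print(cast('top',b,28).round(0))
E
```

```text
[[501. 290.]
 [506. 289.]
 [536. 428.]
 [531. 429.]] ((518.32275390625, 359.0407409667969), (141.68646240234375, 5.642578125), 77.75395202636719)
[[461. 311.]
 [466. 309.]
 [489. 421.]
 [484. 422.]] ((475.0869140625, 365.65142822265625), (113.65219116210938, 5.5442657470703125), 78.37047576904297)
[[587. 158.  10.]
 [610. -34.  10.]
 [477. -41.  10.]
 [455. 144.  10.]]
[[485. 118.  28.]
 [497.   7.  28.]
 [500. -26.  28.]]
```

```bash
python3 - <<'E'
from h import *
print(cast('top',np.array([[184,268],[192,268],[205,10]])/1.5625,0).round(0), cast('scene',np.array([[220,290],[385,200]])/1.5625,0).round(0))
E
python3 -m inch '[{"travel":[-0.05,-0.006,0],"delta_rot":[0,0,0.18]},{"travel":[-0.1,-0.013,0],"delta_rot":[0,0,0.36]},{"travel":[-0.15,-0.02,0],"delta_rot":[0,0,0.54]},{"travel":[-0.2,-0.027,0],"delta_rot":[0,0,0.72]},{"travel":[-0.25,-0.034,0.01],"delta_rot":[0,0,0.9]},{"travel":[-0.3,-0.040,0.02],"delta_rot":[0,0,1.08]},{"travel":[-0.34,-0.046,0.03],"delta_rot":[0,0,1.26]},{"travel":[-0.36,-0.051,0.04],"delta_rot":[0,0,1.44]}]' 0.021 25
python3 -m inch '[{"travel":[0,0,0]},{"travel":[0,0,0]}]'
python3 - <<'E'
from h import *
p=pose(); im=imaging.read_camera('wrist'); cv2.imwrite('pics/w1.png',im[:,:,::-1])
print(p, proj('wrist',[[518,359,10],[475,366,10]],p))
for c in strips(im,th=80)[:6]:
    W=cast('wrist',c,10,p)[:,:2]; r=cv2.minAreaRect(W.astype(np.float32)); print(c.mean(0).round(),np.round(cv2.boxPoints(r)).tolist(),r)
E
```

```text
[[ 580.  515.    0.]
 [ 580.  501.    0.]
 [1061.  501.   -0.]] [[ 585.  513.    0.]
 [1073.  495.    0.]]
time: 1.1
tool_pos: [512.3, 377.3, 190.2]
tool_rot: [0.777, 0.63, -0.001, 0.0]
ft_force: [-0.2, 0.5, 0.8]
gripper_width: 21.1
finger_force: 0.0
(array([512.28491318, 377.26441803, 190.2096244 ]), array([ 7.76540823e-01,  6.30066698e-01, -5.52608196e-04,  3.64615420e-05])) [[268.57931207 179.73972512]
 [229.22319666 181.51346242]]
[255. 295.] [[102.0, 153.0], [785.0, 9.0], [845.0, 296.0], [162.0, 439.0]] ((473.25518798828125, 224.39723205566406), (292.470703125, 697.7986450195312), 78.121337890625)
[424. 223.] [[675.0, 200.0], [692.0, 200.0], [692.0, 338.0], [676.0, 338.0]] ((683.63671875, 268.7287292480469), (137.79859924316406, 16.124631881713867), 89.92109680175781)
[105. 224.] [[300.0, 361.0], [300.0, 325.0], [347.0, 325.0], [346.0, 362.0]] ((323.23150634765625, 343.22796630859375), (46.73615646362305, 36.498714447021484), 0.559958815574646)
[476. 163.] [[736.0, 307.0], [744.0, 306.0], [747.0, 350.0], [739.0, 350.0]] ((741.5806884765625, 328.3808898925781), (43.70625686645508, 8.10515022277832), 85.94745635986328)
[269. 227.] [[499.0, 287.0], [505.0, 286.0], [514.0, 322.0], [508.0, 324.0]] ((506.2532653808594, 304.74017333984375), (37.483985900878906, 6.213913917541504), 76.33875274658203)
[435.   3.] [[701.0, 495.0], [712.0, 495.0], [712.0, 499.0], [701.0, 499.0]] ((706.56201171875, 496.8883056640625), (3.8641791343688965, 11.219099044799805), 89.58135986328125)invalid input
```

View pics/w1.png

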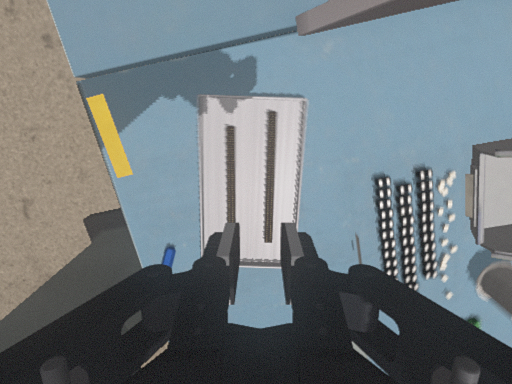

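The wrist view shows the long strip on the right, from (271,112) to (268,242), between the fingers. The short strip is at x ≈ 231.

Run:
```python
from h import *
p=pose(); im=cv2.imread('pics/w1.png')[:,:,::-1]
c=[c for c in strips(im,(255,105,285,248),th=110)]
c=np.vstack(c); W=cast('wrist',c,10.5,p)[:,:2]; r=cv2.minAreaRect(W.astype(np.float32)); b=cv2.boxPoints(r); print(b.round(1),r)
o=np.array(r[0]); i=np.argmax(b[:,1]); 
v=cv2.fitLine(W.astype(np.float32),cv2.DIST_L2,0,.01,.01).ravel()[:2]; v*=np.sign(v[1]); print('dir',v)
R=Ro.from_quat(p[1]).as_matrix(); g=np.r_[o+18*v,4.5]
print('goal',g,'travel',(R.T@(g-p[0])).round(1),'turn world deg', np.degrees(np.arctan2(v[1],v[0])-np.arctan2(R[1,0],R[0,0])))
```

```text
[[496.4 278.9]
 [519.1 274.4]
 [549.4 426.6]
 [526.7 431.2]] ((522.8951416015625, 352.77783203125), (155.21405029296875, 23.216094970703125), 78.7380599975586)
dir [0.16720785 0.9859217 ]
goal [525.90488291 370.52442169   4.5       ] travel [ -2.2  13.9 184.1] turn world deg 2.8692100346415
```

Run:
```python
from h import *
p=pose(); im=cv2.imread('pics/w1.png')[:,:,::-1]
g=cv2.cvtColor(im,cv2.COLOR_RGB2GRAY)
m=(g[105:246,258:280]<95).astype(np.uint8)
n,l,s,ce=cv2.connectedComponentsWithStats(m); print(s)
ys,xs=np.nonzero(l==1+np.argmax(s[1:,4])); 
W=cast('wrist',np.c_[xs+258,ys+105],10.5,p)[:,:2].astype(np.float32); r=cv2.minAreaRect(W); print(r)
v=cv2.fitLine(W,cv2.DIST_L2,0,.01,.01).ravel()[:2]; v*=np.sign(v[1]); o=np.array(r[0]); print('dir',v)
R=Ro.from_quat(p[1]).as_matrix(); g=np.r_[o+18*v,4.5]
print('goal',g,'travel',(R.T@(g-p[0])).round(1),'turn world deg', np.degrees(np.arctan2(v[1],v[0])-np.arctan2(R[1,0],R[0,0])))
```

```text
[[   0    0   22  141 2415]
 [   7    7   10  130  687]]
((519.260009765625, 357.1175231933594), (146.2714080810547, 7.935903072357178), 76.48677062988281)
dir [0.23797075 0.9712723 ]
goal [523.54348326 374.60042381   4.5       ] travel [  1.2  10.7 184.1] turn world deg -1.2720770931098009
```

```bash
python3 -m inch '[{"travel":[0.001,0.011,0.05],"delta_rot":[0,0,0.022]},{"travel":[0.001,0.011,0.1],"delta_rot":[0,0,0.022]},{"travel":[0.001,0.011,0.135],"delta_rot":[0,0,0.022]},{"travel":[0.001,0.011,0.135],"delta_rot":[0,0,0.022]},{"travel":[0.001,0.011,0.135],"delta_rot":[0,0,0.022]}]'
python3 - <<'E'
from h import *
p=pose(); im=imaging.read_camera('wrist'); cv2.imwrite('pics/w2.png',im[:,:,::-1])
R=Ro.from_quat(p[1]).as_matrix();print(p)
E
```

```text
time: 1.78
tool_pos: [522.1, 377.9, 58.0]
tool_rot: [0.781, 0.625, 0.001, 0.0]
ft_force: [-0.0, -0.8, 0.2]
gripper_width: 21.2
finger_force: 0.0
(array([522.14790936, 377.89336574,  57.96496358]), array([7.80881612e-01, 6.24678545e-01, 7.77397954e-04, 1.37154464e-04]))
```

View pics/w2.png

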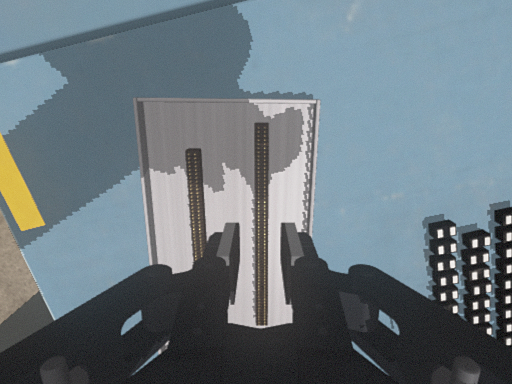

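The strip is centred between the fingers, with its axis at column 261. I'll descend and grip.

```bash
python3 -m inch '[{"travel":[0,0,0.03],"delta_rot":[0,0,0]},{"travel":[0,0,0.045],"delta_rot":[0,0,0]},{"travel":[0,0,0.050],"delta_rot":[0,0,0]},{"travel":[0,0,0.050],"delta_rot":[0,0,0]},{"travel":[0,0,0.050],"delta_rot":[0,0,0]}]' 
python3 -m inch '[{"travel":[0,0,0],"delta_rot":[0,0,0]},{"travel":[0,0,0],"delta_rot":[0,0,0]},{"travel":[0,0,0],"delta_rot":[0,0,0]},{"travel":[0,0,0],"delta_rot":[0,0,0]},{"travel":[0,0,0],"delta_rot":[0,0,0]}]' 0.004 30
```

```text
time: 2.45
tool_pos: [522.1, 377.7, 7.2]
tool_rot: [0.781, 0.624, 0.001, 0.0]
ft_force: [-0.1, 0.0, -0.7]
gripper_width: 20.7
finger_force: 0.0
time: 3.08
tool_pos: [522.0, 377.6, 7.1]
tool_rot: [0.781, 0.624, 0.0, 0.0]
ft_force: [-1.5, -0.2, 5.8]
gripper_width: 7.7
finger_force: 29.7
```

```bash
python3 -m inch '[{"travel":[0,0,-0.01],"delta_rot":[0,0,0]},{"travel":[0,0,-0.04],"delta_rot":[0,0,0]},{"travel":[0,0,-0.09],"delta_rot":[0,0,0]},{"travel":[0,0,-0.12],"delta_rot":[0,0,0]},{"travel":[0,0,-0.12],"delta_rot":[0,0,0]},{"travel":[0,0,-0.12],"delta_rot":[0,0,0]}]'
python3 - <<'E'
from h import *
p=pose(); im=imaging.read_camera('wrist'); cv2.imwrite('pics/w3.png',im[:,:,::-1])
print(p)
E
```

```text
time: 3.82
tool_pos: [521.4, 377.2, 125.8]
tool_rot: [0.781, 0.624, -0.0, -0.0]
ft_force: [0.2, -0.6, -0.4]
gripper_width: 7.5
finger_force: 29.3
(array([521.36953589, 377.24529392, 125.82266838]), array([ 7.81072178e-01,  6.24440633e-01, -3.85145191e-04, -3.37954955e-05]))
```

View pics/w3.png

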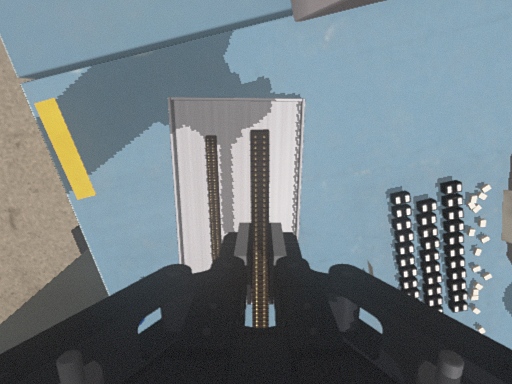

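The strip is held level between the pads. It runs from (260,130) to (262,327), and the short one stays in the tray. Next I'll work out its ends in the tool frame and the move to the jig.

Run:
```python
from h import *
p=pose(); R=Ro.from_quat(p[1]).as_matrix()
for zt in (-6,-3,0,3):
    W=cast('wrist',[[260,130],[262,327]],p[0][2]-zt,p); print(zt,((W-p[0])@R).round(1).tolist())
# jig yaw from earlier corners; look pose
k=np.array([[395,262],[508,248],[515,326],[404,340]])/1.5625
C=cast('top',k,10)[:,:2]; y1=(C[0]-C[1]);y2=C[3]-C[2];x1=C[0]-C[3];x2=C[1]-C[2]
print([np.degrees(np.arctan2(-a[0],a[1])) for a in(y1,y2)],[np.degrees(np.arctan2(a[1],a[0])) for a in(x1,x2)],C.mean(0))
B=cast('top',np.array([[420,321],[488,313]])/1.5625,28)[:,:2];print(B)
print('tool x yaw',np.degrees(np.arctan2(R[1,0],R[0,0])))
g=np.r_[505,70,190]; print('travel to 490,70,190',R.T@(g-p[0]))
```

```text
-6 [[55.8, -0.1, -6.1], [-49.7, 0.9, -5.9]]
-3 [[55.5, -0.1, -3.1], [-52.4, 1.0, -2.9]]
0 [[55.3, -0.1, -0.1], [-55.0, 1.0, 0.1]]
3 [[55.0, -0.1, 2.9], [-57.6, 1.0, 3.1]]
[np.float64(6.998042859187784), np.float64(6.8482182013376995)] [np.float64(6.018087030826822), np.float64(2.79733757319417)] [532.49117702  56.6545618 ]
[[484.57159133 118.17751302]
 [497.12007891   6.78115643]]
tool x yaw 77.27906863120805
travel to 490,70,190 [-303.2651965    51.72818154  -64.38273967]
```

```bash
python3 -m inch '[{"travel":[-0.03,0.005,-0.03],"delta_rot":[0,0,-0.04]},{"travel":[-0.08,0.012,-0.06],"delta_rot":[0,0,-0.09]},{"travel":[-0.13,0.02,-0.09],"delta_rot":[0,0,-0.14]},{"travel":[-0.18,0.027,-0.104],"delta_rot":[0,0,-0.19]},{"travel":[-0.23,0.035,-0.104],"delta_rot":[0,0,-0.24]},{"travel":[-0.28,0.043,-0.104],"delta_rot":[0,0,-0.29]},{"travel":[-0.315,0.048,-0.104],"delta_rot":[0,0,-0.335]},{"travel":[-0.331,0.05,-0.104],"delta_rot":[0,0,-0.337]}]' 
python3 -m inch '[{"travel":[0,0,0],"delta_rot":[0,0,0]},{"travel":[0,0,0],"delta_rot":[0,0,0]},{"travel":[0,0,0],"delta_rot":[0,0,0]}]'
python3 - <<'E'
from h import *
p=pose(); im=imaging.read_camera('wrist'); cv2.imwrite('pics/w4.png',im[:,:,::-1])
print(p)
E
```

```text
time: 4.88
tool_pos: [497.2, 42.0, 229.5]
tool_rot: [0.666, 0.746, -0.0, -0.0]
ft_force: [0.4, 1.3, -0.2]
gripper_width: 7.5
finger_force: 29.3
time: 5.25
tool_pos: [497.6, 44.5, 230.1]
tool_rot: [0.665, 0.747, -0.0, -0.0]
ft_force: [0.3, -0.6, -0.2]
gripper_width: 7.3
finger_force: 29.3
(array([497.60551334,  44.47555835, 230.14245551]), array([ 6.64926276e-01,  7.46908977e-01, -8.01084041e-05, -1.44040694e-04]))
```

View pics/w4.png

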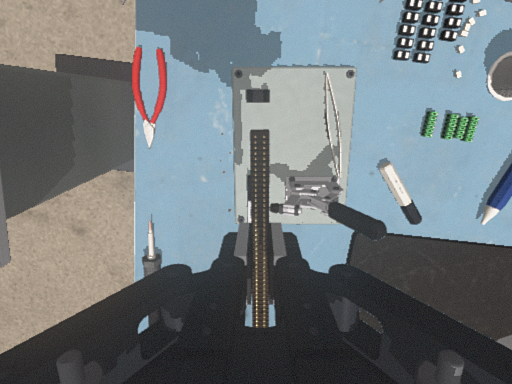

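The wrist view shows the jig plate with corners at about (235,67), (354,67) and (236,223). The left guide is at (258,96), and the clamp is at (315,195) with its handle reaching to (380,228). A zoomed crop should fix the groove.

Run:
```python
import cv2
im=cv2.imread('pics/w4.png')[60:235,228:388]; cv2.imwrite('pics/w4c.png',cv2.resize(im,None,fx=3.4,fy=3.4,interpolation=cv2.INTER_CUBIC))
```

```text
(no output)
```

View pics/w4c.png

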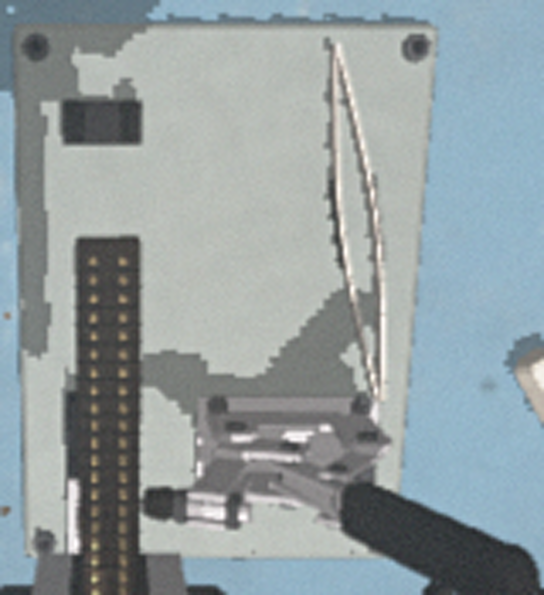

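The crop shows the left guide block spanning x 62–141 and y 100–144, with the groove centred at x≈102. The right guide's left edge is at x≈66 with its +y edge at y≈392. The plate screws are at (35,47), (415,46) and (43,540).

Run:
```python
from h import *
p=pose(); 
# pose at the time of picture (recorded)
p=(np.array([497.605,44.476,230.142]),np.array([.664926,.746909,-.00008,-.000144]))
f=lambda a:np.array(a)/3.4+[228,60]
g=cast('wrist',f([[62,122],[141,122],[101.5,100],[101.5,144],[66,392]]),29,p)[:,:2]
s=cast('wrist',f([[35,47],[415,46],[43,540],[18,30],[438,30],[25,555]]),10,p)[:,:2]
print(g.round(1).tolist(),s.round(1).tolist())
yaw=lambda d:np.degrees(np.arctan2(-d[0],d[1]))
print('yaw',yaw(g[0]-g[4]),yaw(s[0]-s[2]),yaw(s[3]-s[5]),np.degrees(np.arctan2(*(s[1]-s[0])[::-1])))
a=np.radians(6.3)
for a in np.radians([5.5,6.5]):
  u=np.array([-np.sin(a),np.cos(a)]); print('origin from left guide',(g[0]+g[1])/2-55*u,'from right corner',g[4]+38*u,'widths',np.linalg.norm(g[0]-g[1]),np.linalg.norm(g[2]-g[3]))
R=Ro.from_quat(p[1]).as_matrix(); print('toolx yaw-90',np.degrees(np.arctan2(R[1,0],R[0,0]))-90)
```

```text
[[474.1, 114.9], [499.3, 117.8], [485.9, 123.0], [487.5, 109.6], [484.7, 26.3]] [[461.9, 137.7], [587.2, 152.5], [481.8, -36.9], [455.8, 142.3], [593.7, 158.3], [475.6, -43.8]]
yaw 6.792787863864335 6.483411357567923 6.051029115749903 6.746967135765605
origin from left guide [491.97590644  61.56384928] from right corner [481.02900077  64.13215934] widths 25.329140627375878 13.52889551352497
origin from left guide [492.93056681  61.66418813] from right corner [480.36941725  64.06283431] widths 25.329140627375878 13.52889551352497
toolx yaw-90 6.646683524177277
```

```bash
python3 -m inch '[{"travel":[0.025,-0.002,0.01],"delta_rot":[0,0,0]},{"travel":[0.05,-0.004,0.05],"delta_rot":[0,0,0]},{"travel":[0.05,-0.004,0.1],"delta_rot":[0,0,0]},{"travel":[0.05,-0.004,0.145],"delta_rot":[0,0,0]},{"travel":[0.05,-0.004,0.165],"delta_rot":[0,0,0]},{"travel":[0.05,-0.004,0.18],"delta_rot":[0,0,0]},{"travel":[0.05,-0.004,0.18],"delta_rot":[0,0,0]},{"travel":[0.05,-0.004,0.18],"delta_rot":[0,0,0]}]'
python3 - <<'E'
from h import *
p=pose(); print(p)
im=imaging.read_camera('wrist')[30:330,90:490]; cv2.imwrite('pics/w5.png',cv2.resize(im[:,:,::-1],None,fx=2,fy=2))
E
```

```text
time: 6.3
tool_pos: [488.4, 92.8, 51.2]
tool_rot: [0.665, 0.747, 0.0, 0.0]
ft_force: [-0.1, 0.3, 0.5]
gripper_width: 7.2
finger_force: 29.3
(array([488.39810832,  92.84992558,  51.22679129]), array([6.65263216e-01, 7.46608630e-01, 4.08158775e-04, 4.90870827e-04]))
```

View pics/w5.png

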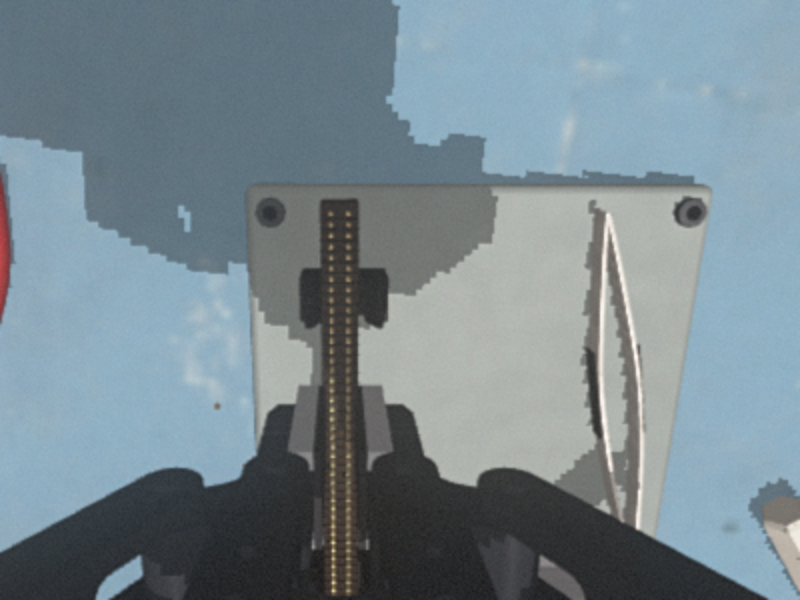

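The strip, centred at x 340 in the guide's rows, sits over the left guide (300–388, centre 344), about 1 mm towards the robot. I'll correct that and lower it.

```bash
python3 -m inch '[{"travel":[0,0.001,0.008],"delta_rot":[0,0,0]},{"travel":[0,0.001,0.016],"delta_rot":[0,0,0]},{"travel":[0,0.001,0.022],"delta_rot":[0,0,0]},{"travel":[0,0.001,0.025],"delta_rot":[0,0,0]},{"travel":[0,0.001,0.025],"delta_rot":[0,0,0]},{"travel":[0,0.001,0.025],"delta_rot":[0,0,0]}]'
python3 -m inch '[{"travel":[0,0,0.002],"delta_rot":[0,0,0]},{"travel":[0,0,0.003],"delta_rot":[0,0,0]},{"travel":[0,0,0.003],"delta_rot":[0,0,0]}]'
```

```text
time: 7.1
tool_pos: [488.9, 92.9, 25.5]
tool_rot: [0.665, 0.747, 0.0, 0.0]
ft_force: [-0.1, 0.5, -0.2]
gripper_width: 7.4
finger_force: 29.3
time: 7.48
tool_pos: [488.8, 92.8, 22.3]
tool_rot: [0.665, 0.747, -0.0, -0.0]
ft_force: [0.8, 0.0, -0.5]
gripper_width: 7.8
finger_force: 29.3
```

```bash
for i in 1 2 3; do :; done; python3 -m inch '[{"travel":[0,0,0.001],"delta_rot":[0,0,0]},{"travel":[0,0,0.001],"delta_rot":[0,0,0]}]'
python3 -m inch '[{"travel":[0,0,0.001],"delta_rot":[0,0,0]},{"travel":[0,0,0.001],"delta_rot":[0,0,0]}]'
```

```text
time: 7.72
tool_pos: [488.8, 92.8, 21.3]
tool_rot: [0.665, 0.747, -0.0, -0.0]
ft_force: [0.4, -0.0, 0.5]
gripper_width: 7.5
finger_force: 29.3
time: 7.98
tool_pos: [488.9, 92.9, 20.5]
tool_rot: [0.665, 0.747, 0.0, 0.0]
ft_force: [-1.1, -0.8, 4.3]
gripper_width: 7.2
finger_force: 29.9
```

The strip is seated at z≈20.6. Easing up slightly, then sliding towards the stop.

```bash
python3 -m inch '[{"travel":[-0.001,0,-0.0005],"delta_rot":[0,0,0]},{"travel":[-0.003,0,-0.0005],"delta_rot":[0,0,0]},{"travel":[-0.003,0,-0.0005],"delta_rot":[0,0,0]}]' | grep -E "pos|ft_"
python3 -m inch '[{"travel":[-0.001,0,0],"delta_rot":[0,0,0]},{"travel":[-0.002,0,0],"delta_rot":[0,0,0]},{"travel":[-0.002,0,0],"delta_rot":[0,0,0]}]'| grep -E "pos|ft_"
```

```text
tool_pos: [489.2, 89.7, 20.8]
ft_force: [-0.2, 0.0, 0.7]
tool_pos: [489.4, 87.8, 20.8]
ft_force: [0.7, 0.6, 0.2]
```

```bash
python3 -m inch '[{"travel":[-0.001,0,0],"delta_rot":[0,0,0]},{"travel":[-0.0015,0,0],"delta_rot":[0,0,0]},{"travel":[-0.0015,0,0],"delta_rot":[0,0,0]}]'| grep -E "pos|ft_"
```

```text
tool_pos: [489.6, 86.4, 20.8]
ft_force: [0.7, 0.1, -1.1]
```

```bash
python3 -m inch '[{"travel":[-0.001,0,0],"delta_rot":[0,0,0]},{"travel":[-0.0015,0,0],"delta_rot":[0,0,0]},{"travel":[-0.0015,0,0],"delta_rot":[0,0,0]}]'| grep -E "pos|ft_"
```

```text
tool_pos: [489.7, 84.9, 20.8]
ft_force: [-0.7, -0.5, -0.1]
```

```bash
python3 -m inch '[{"travel":[-0.001,0,0],"delta_rot":[0,0,0]},{"travel":[-0.0015,0,0],"delta_rot":[0,0,0]},{"travel":[-0.0015,0,0],"delta_rot":[0,0,0]}]'| grep -E "pos|ft_"
```

```text
tool_pos: [490.0, 83.3, 20.8]
ft_force: [0.1, 0.5, -1.2]
```

```bash
python3 -m inch '[{"travel":[-0.001,0,0],"delta_rot":[0,0,0]},{"travel":[-0.001,0,0],"delta_rot":[0,0,0]}]'| grep -E "pos|ft_"
```

```text
tool_pos: [490.0, 82.4, 20.8]
ft_force: [0.3, -0.6, -0.3]
```

```bash
python3 -m inch '[{"travel":[-0.001,0,0],"delta_rot":[0,0,0]},{"travel":[-0.001,0,0],"delta_rot":[0,0,0]}]'| grep -E "pos|ft_"
```

```text
tool_pos: [490.1, 81.4, 20.8]
ft_force: [-0.3, 0.5, -0.3]
```

```bash
python3 -m inch '[{"travel":[-0.001,0,0],"delta_rot":[0,0,0]},{"travel":[-0.001,0,0],"delta_rot":[0,0,0]}]'| grep -E "pos|ft_"
```

```text
tool_pos: [490.3, 80.4, 20.8]
ft_force: [-0.6, 0.4, 0.2]
```

```bash
python3 -m inch '[{"travel":[-0.001,0,0],"delta_rot":[0,0,0]},{"travel":[-0.001,0,0],"delta_rot":[0,0,0]}]'| grep -E "pos|ft_"
```

```text
tool_pos: [490.3, 79.8, 20.8]
ft_force: [-0.8, 3.9, 0.2]
```

```bash
python3 -m inch '[{"travel":[-0.0004,0,0.0003],"delta_rot":[0,0,0]},{"travel":[-0.0004,0,0.0003],"delta_rot":[0,0,0]}]'| grep -E "pos|ft_"
python3 -m inch '[{"travel":[0,0,0],"delta_rot":[0,0,0]},{"travel":[0,0,0],"delta_rot":[0,0,0]},{"travel":[0,0,0],"delta_rot":[0,0,0]},{"travel":[0,0,0],"delta_rot":[0,0,0]}]' 0.022
python3 - <<'E'
from h import *
p=pose(); R=Ro.from_quat(p[1]).as_matrix(); print(R.round(4))
E
```

```text
tool_pos: [490.3, 79.7, 20.6]
ft_force: [-2.0, 8.1, 3.1]
time: 11.6
tool_pos: [490.4, 79.0, 20.5]
tool_rot: [0.665, 0.747, -0.0, 0.0]
ft_force: [-0.7, 0.6, 1.2]
gripper_width: 21.7
finger_force: 0.0
[[-1.147e-01  9.934e-01 -1.000e-04]
 [ 9.934e-01  1.147e-01 -2.000e-04]
 [-2.000e-04 -1.000e-04 -1.000e+00]]
```

The strip is butted: 8 N at the stop, then released. Next I'll check where the hose nozzle is (top px (620,278), scene px (705,385)) and work out the handle path while retreating upward.

```bash
python3 -m inch '[{"travel":[0,0,-0.03],"delta_rot":[0,0,0]},{"travel":[0,0,-0.08],"delta_rot":[0,0,0]},{"travel":[0,0,-0.14],"delta_rot":[0,0,0]},{"travel":[0,0,-0.18],"delta_rot":[0,0,0]},{"travel":[0,0,-0.18],"delta_rot":[0,0,0]},{"travel":[0,0,-0.18],"delta_rot":[0,0,0]}]' | grep -E "time|pos"
python3 - <<'E'
from h import *
def ray(n,px):
    a=cast(n,np.array([px])/1.5625,0)[0];b=cast(n,np.array([px])/1.5625,300)[0];return b,(a-b)/np.linalg.norm(a-b)
def tri(t,s):
    o1,d1=ray('top',t);o2,d2=ray('scene',s)
    k=np.linalg.lstsq(np.c_[d1,-d2],o2-o1,rcond=None)[0];P,Q=o1+k[0]*d1,o2+k[1]*d2;return ((P+Q)/2).round(),np.linalg.norm(P-Q).round(1)
print('nozzle',tri((620,278),(705,400)),tri((590,275),(672,380)))
print('grip end',tri((490,235),(543,275)))
p=pose();im=imaging.read_camera('wrist'); cv2.imwrite('pics/w6.png',im[:,:,::-1]); R=Ro.from_quat(p[1]).as_matrix()
O=np.array([492.2,62.9]);u=np.array([.9934,.1147]);v=np.array([-.1147,.9934])
print(p[0])
for X,Z in((70,175),(78,121),(92,121),(113,110),(120,86),(121,47)):
    g=np.r_[O+X*u-58*v,Z]; print(X,Z,g.round(1),(R.T@(g-p[0])).round(1))
E
```

```text
time: 12.35
tool_pos: [490.1, 79.0, 199.7]
nozzle (array([ 545., -190.,   65.]), np.float64(15.4)) (array([ 551., -148.,   70.]), np.float64(1.0))
grip end (array([600.,  18., 134.]), np.float64(2.5))
[490.12714761  79.03089237 199.68617684]
70 175 [568.4  13.3 175. ] [-74.3  70.2  24.6]
78 121 [576.3  14.2 121. ] [-74.3  78.3  78.6]
92 121 [590.2  15.8 121. ] [-74.3  92.3  78.6]
113 110 [611.1  18.2 110. ] [-74.3 113.3  89.6]
120 86 [618.1  19.   86. ] [-74.3 120.3 113.6]
121 47 [619.1  19.2  47. ] [-74.3 121.3 152.6]
```

View pics/w6.png

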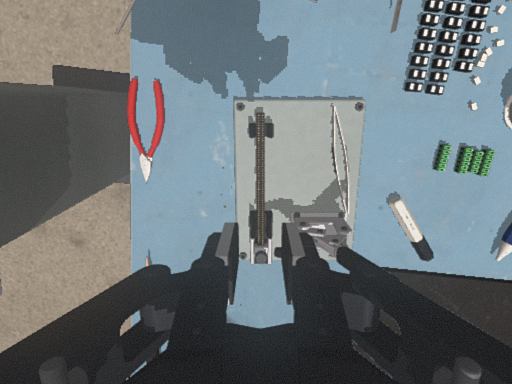

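The strip lies in both guides, (260,112)–(262,244), against the stop at (261,255). The handle end triangulates to (600,18,134), matching the expected handle position. Next, shut the fingers and move in front of the handle.

```bash
python3 -m inch '[{"travel":[-0.025,0.022,0],"delta_rot":[0,0,0]},{"travel":[-0.055,0.045,0.005],"delta_rot":[0,0,0]},{"travel":[-0.074,0.064,0.012],"delta_rot":[0,0,0]},{"travel":[-0.074,0.066,0.035],"delta_rot":[0,0,0]},{"travel":[-0.074,0.066,0.065],"delta_rot":[0,0,0]},{"travel":[-0.074,0.066,0.077],"delta_rot":[0,0,0]},{"travel":[-0.074,0.066,0.077],"delta_rot":[0,0,0]}]' 0
python3 - <<'E'
from h import *
imaging.read_camera
p=pose(); print(p)
im=imaging.read_camera('scene')[150:300,280:400]; cv2.imwrite('pics/s2.png',cv2.resize(im[:,:,::-1],None,fx=4,fy=4,interpolation=cv2.INTER_CUBIC))
E
```

```text
time: 13.28
tool_pos: [564.0, 13.2, 122.7]
tool_rot: [0.665, 0.747, -0.001, -0.001]
ft_force: [-0.5, -0.3, 0.1]
gripper_width: 0.1
finger_force: 0.0
(array([564.01739669,  13.20053931, 122.65143855]), array([ 6.65280684e-01,  7.46592674e-01, -6.11939420e-04, -7.85444707e-04]))
```

View pics/s2.png

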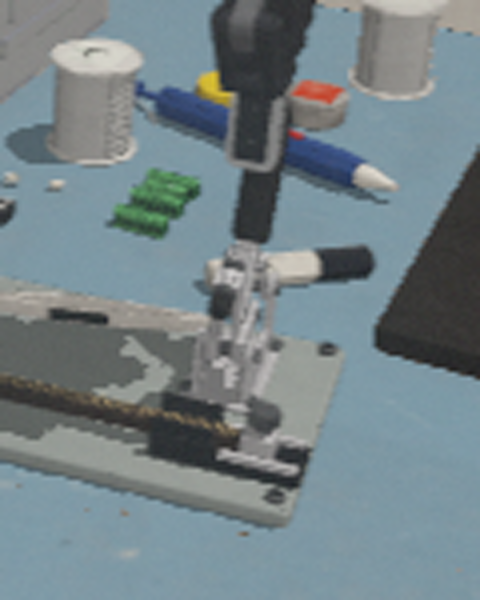

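The fingers stand in front of the handle grip, aligned with it. Starting to push back.

```bash
python3 -m inch '[{"travel":[0,0.008,0],"delta_rot":[0,0,0]},{"travel":[0,0.014,0.001],"delta_rot":[0,0,0]},{"travel":[0,0.019,0.003],"delta_rot":[0,0,0]},{"travel":[0,0.024,0.005],"delta_rot":[0,0,0]},{"travel":[0,0.029,0.008],"delta_rot":[0,0,0]},{"travel":[0,0.034,0.012],"delta_rot":[0,0,0]},{"travel":[0,0.034,0.012],"delta_rot":[0,0,0]}]' | grep -E "time|pos|ft"
python3 -m inch '[{"travel":[0,0.002,0.004],"delta_rot":[0,0,0]},{"travel":[0,0.004,0.008],"delta_rot":[0,0,0]},{"travel":[0,0.006,0.012],"delta_rot":[0,0,0]},{"travel":[0,0.008,0.016],"delta_rot":[0,0,0]},{"travel":[0,0.009,0.020],"delta_rot":[0,0,0]},{"travel":[0,0.009,0.020],"delta_rot":[0,0,0]}]' | grep -E "time|pos|ft"
```

```text
time: 14.2
tool_pos: [598.3, 17.1, 110.9]
ft_force: [0.1, 0.0, -0.1]
time: 14.95
tool_pos: [607.1, 18.1, 91.0]
ft_force: [-0.1, -0.7, -0.4]
```

```bash
python3 -m inch '[{"travel":[0,0.001,0.003],"delta_rot":[0,0,0]},{"travel":[0,0.002,0.006],"delta_rot":[0,0,0]},{"travel":[0,0.003,0.009],"delta_rot":[0,0,0]},{"travel":[0,0.004,0.012],"delta_rot":[0,0,0]},{"travel":[0,0.004,0.012],"delta_rot":[0,0,0]}]' | grep -E "time|pos|ft"
python3 -m inch '[{"travel":[0,0.001,0.002],"delta_rot":[0,0,0]},{"travel":[0,0.002,0.004],"delta_rot":[0,0,0]},{"travel":[0,0.002,0.006],"delta_rot":[0,0,0]},{"travel":[0,0.002,0.006],"delta_rot":[0,0,0]}]' | grep -E "time|pos|ft"
```

```text
time: 15.58
tool_pos: [611.2, 18.5, 79.2]
ft_force: [0.0, -0.3, -0.1]
time: 16.08
tool_pos: [613.2, 18.7, 73.5]
ft_force: [-3.6, -0.5, 4.6]
```

Force is building at the foot. Continuing in small steps.

```bash
python3 -m inch '[{"travel":[0,0.0,0.002],"delta_rot":[0,0,0]},{"travel":[0,0.0,0.004],"delta_rot":[0,0,0]},{"travel":[0,0.0,0.004],"delta_rot":[0,0,0]}]' | grep -E "time|pos|ft"
python3 -m inch '[{"travel":[0,0.0,0.002],"delta_rot":[0,0,0]},{"travel":[0,0.0,0.004],"delta_rot":[0,0,0]},{"travel":[0,0.0,0.004],"delta_rot":[0,0,0]}]' | grep -E "time|pos|ft"
```

```text
time: 16.45
tool_pos: [613.4, 18.7, 69.7]
ft_force: [-2.5, 0.0, 5.8]
time: 16.82
tool_pos: [613.5, 18.7, 65.8]
ft_force: [-0.7, 0.2, 4.7]
```

```bash
python3 -m inch '[{"travel":[0,0.0,0.002],"delta_rot":[0,0,0]},{"travel":[0,0.0,0.004],"delta_rot":[0,0,0]},{"travel":[0,0.0,0.004],"delta_rot":[0,0,0]}]' | grep -E "time|pos|ft"
```

```text
time: 17.2
tool_pos: [613.7, 18.8, 61.8]
ft_force: [-1.0, 0.6, 5.7]
```

```bash
python3 -m inch '[{"travel":[0,0.0,0.002],"delta_rot":[0,0,0]},{"travel":[0,0.0,0.003],"delta_rot":[0,0,0]},{"travel":[0,0.0,0.003],"delta_rot":[0,0,0]}]' | grep -E "time|pos|ft"
```

```text
time: 17.58
tool_pos: [613.5, 18.7, 58.6]
ft_force: [2.3, 1.0, 3.4]
```

```bash
python3 -m inch '[{"travel":[0,0.0,0.002],"delta_rot":[0,0,0]},{"travel":[0,0.0,0.003],"delta_rot":[0,0,0]},{"travel":[0,0.0,0.003],"delta_rot":[0,0,0]}]' | grep -E "time|pos|ft"
```

```text
time: 17.95
tool_pos: [612.8, 18.7, 55.0]
ft_force: [0.2, 0.9, 0.0]
```

```bash
python3 -m inch '[{"travel":[0,0.0,0.001],"delta_rot":[0,0,0]},{"travel":[0,0.0,0.002],"delta_rot":[0,0,0]},{"travel":[0,0.0,0.002],"delta_rot":[0,0,0]}]' | grep -E "time|pos|ft"
```

```text
time: 18.32
tool_pos: [613.1, 18.7, 53.3]
ft_force: [-0.0, -0.4, -0.5]
```

The force fell to zero at z≈55 and stayed there, so the handle has probably snapped over. I'll retreat and check by projecting the closed handle into the cameras.

```bash
python3 -m inch '[{"travel":[0,0,-0.03],"delta_rot":[0,0,0]},{"travel":[0,0,-0.08],"delta_rot":[0,0,0]},{"travel":[0,0,-0.14],"delta_rot":[0,0,0]},{"travel":[0.06,-0.02,-0.16],"delta_rot":[0,0,0]},{"travel":[0.11,-0.06,-0.16],"delta_rot":[0,0,0]},{"travel":[0.13,-0.11,-0.16],"delta_rot":[0,0,0]},{"travel":[0.13,-0.12,-0.16],"delta_rot":[0,0,0]},{"travel":[0.13,-0.12,-0.16],"delta_rot":[0,0,0]}]' | grep -E "time|pos|ft"
python3 - <<'E'
from h import *
O=np.array([492.2,62.9]);u=np.array([.9934,.1147]);v=np.array([-.1147,.9934])
P=lambda X,Y,Z:np.r_[O+X*u+Y*v,Z]
pp=pose(); ims={n:imaging.read_camera(n) for n in('scene','wrist')}
for n in ims: cv2.imwrite(f'{n}_end.png',ims[n][:,:,::-1])
def val(n,X): 
    c=proj(n,X,pp)[0]; i=c.round().astype(int); 
    return c.round(0).tolist(), (ims[n][i[1]-1:i[1]+2,i[0]-1:i[0]+2].mean((0,1)).round().tolist() if 0<i[0]<511 and 0<i[1]<383 else None)
for n in ims:
  for nm,X in (('closed80',P(121,-58,45)),('closed60',P(103,-58,45)),('closed97',P(137,-58,45)),('raised',P(92,-58,121)),('raised end',P(100,-58,136))): print(n,nm,val(n,X))
# strip +y end in wrist image: dark run along groove line at z 25
im=ims['wrist']; old=cv2.imread('pics/w6.png')
p6=(np.array([490.127,79.031,199.686]),pp[1])
for lab,I,p in(('before',old[:,:,::-1],p6),('after',im,pp)):
  ys=np.arange(60,90,1.); c=proj('wrist',[P(0,y,25) for y in ys],p).round().astype(int); ok=(c>0).all(1)&(c[:,0]<512)&(c[:,1]<384)
  print(lab,[(int(y),int(I[b,a].mean())) for y,(a,b),o in zip(ys,c,ok) if o])
E
```

```text
time: 19.32
tool_pos: [479.1, 134.0, 214.0]
ft_force: [0.7, -0.1, -0.3]
scene closed80 ([345.0, 214.0], [103.0, 107.0, 106.0])
scene closed60 ([343.0, 218.0], [59.0, 61.0, 63.0])
scene closed97 ([347.0, 210.0], [119.0, 144.0, 154.0])
scene raised ([346.0, 185.0], [48.0, 67.0, 101.0])
scene raised end ([348.0, 176.0], [110.0, 134.0, 144.0])
wrist closed80 ([367.0, 276.0], [59.0, 59.0, 61.0])
wrist closed60 ([352.0, 276.0], [47.0, 51.0, 53.0])
wrist closed97 ([381.0, 276.0], [136.0, 167.0, 183.0])
wrist raised ([364.0, 322.0], [59.0, 56.0, 55.0])
wrist raised end ([379.0, 334.0], [39.0, 40.0, 42.0])
before [(60, 82), (61, 74), (62, 73), (63, 78), (64, 73), (65, 75), (66, 74), (67, 73), (68, 76), (69, 69), (70, 75), (71, 75), (72, 74), (73, 89), (74, 113), (75, 123), (76, 116), (77, 111), (78, 112), (79, 165), (80, 176), (81, 170), (82, 175), (83, 174), (84, 166), (85, 143), (86, 117), (87, 108), (88, 158), (89, 168)]
after [(60, 85), (61, 75), (62, 81), (63, 72), (64, 72), (65, 80), (66, 75), (67, 78), (68, 77), (69, 77), (70, 77), (71, 80), (72, 80), (73, 74), (74, 69), (75, 107), (76, 116), (77, 117), (78, 113), (79, 119), (80, 119), (81, 157), (82, 177), (83, 177), (84, 175), (85, 177), (86, 170), (87, 148), (88, 118), (89, 101)]
```

The handle has left its raised position, and the strip end shifted only with the rest of the jig image. I'll triangulate the grip's dark blob to confirm it's closed.

Run:
```python
import cv2,numpy as np
from h import *
for n,(a,b,c,d) in {'scene':(325,195,370,240),'wrist':(335,255,400,300)}.items():
    im=cv2.imread(n+'_end.png').astype(int); g=im.max(2)[b:d:2,a:c:2]; print(n,a,b)
    for r in g: print(''.join('#' if x<60 else '+' if x<90 else '-' if x<120 else '.' for x in r))
O=np.array([492.2,62.9]);u=np.array([.9934,.1147]);v=np.array([-.1147,.9934])
P=lambda X,Y,Z:np.r_[O+X*u+Y*v,Z]
pp=pose()
for X,Z in((141,45),(121,47),(120,86),(137,100),(121,77),(140,78),(101,45)): print(X,Z,proj('scene',P(X,-58,Z)).round(),proj('wrist',P(X,-58,Z),pp).round())
```

```text
scene 325 195
................---++-.
.++................----
-+....................-
+......................
-......................
.......................
.......................
.......................
......................-
.................-+++##
.........###......#####
........+####.....#####
.......--+-......+###++
..--...###..----.......
...--....-..-..........
..........-............
...-..-................
....-.+..-.............
.....--.-..............
.....---...............
---..++....--..........
--...+.....--....-+-...
.-..--...-.............
wrist 335 255
---.----.........................
---..---.........................
----...-.........................
----.............................
-----...........+##+.............
###+-....-++######+##............
##############++##+#+#...........
##############+++++++#+..........
##############+##++#+++..........
#############++++++#+#...........
+##########+##+#++++#+...........
#################+++-............
#+################...............
###################+.............
#####################+...........
#######################+.........
#########################+.......
###########################+.....
#############################+...
###############################+.
#################################
#################################
#################################
141 45 [[347. 209.]] [[384. 276.]]
121 47 [[345. 213.]] [[368. 277.]]
120 86 [[347. 195.]] [[380. 298.]]
137 100 [[350. 185.]] [[402. 307.]]
121 77 [[347. 199.]] [[377. 293.]]
140 78 [[349. 195.]] [[396. 293.]]
101 45 [[343. 219.]] [[350. 276.]]
```

```bash
python3 -c "
from plant import env
print(env.hand_in())"
```

```text
the job is handed in; nothing more can be done
None
```

I handed the job in at about 19 s: the long strip is in the groove against the end stop (peak force about 8 N) and the clamp handle has snapped over and stayed down. The short strip is still in the tray. I checked the handle position and strip end from camera pixels, but did not look directly at the foot on the strip.

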